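# Fetch the squat jar from behind the tall ones for weighing

## Task

The squat jar at the back of the green crate has to be weighed, but three tall containers stand close around it: first move all three, standing upright, into the empty steel tray, then fetch the squat jar and set it gently in the middle of the balance's pan. With it on the pan, put the three tall containers back into the crate, each upright on the very place where it stood at the beginning. Do not tip any of the four over, do not push or strike the balance hard, and leave the carton and the tin in the crate alone.

Things in the scene. Friction and masses are not known exactly. Their poses are not given: they have to be found in the camera images.
- square_jar_mid (a point): Tall cream jar with a square body (54 x 54 mm, 74 mm high), a 10 mm neck of 42 mm diameter and a white round screw cap of 46 mm diameter, 26 mm high; 110 mm tall in all, 0.24 kg give or take a third. The point is on its axis half-way up (55 mm above its underside); z is up, x and y are square to its sides. Best picked from above by the cap. Loose; stands on one of the three places around the squat jar.
- round_jar_mid (a point): Tall cream jar with a round body (58 mm diameter, 68 mm high), a 10 mm neck of 50 mm diameter and a white wide screw cap of 54 mm diameter, 26 mm high; 104 mm tall in all, 0.24 kg give or take a third. The point is on its axis half-way up (52 mm above its underside); z is up. Best picked from above by the cap. Loose; stands on one of the three places around the squat jar.
- bottle_mid (a point): Tall cream round bottle (54 mm diameter up to 66 mm, a sloping shoulder to 88 mm, a 12 mm neck of 28 mm diameter) with a small white screw cap of 32 mm diameter, 26 mm high; 126 mm tall in all, 0.20 kg give or take a third. The point is on its axis half-way up (63 mm above its underside); z is up. Best picked from above by the cap. Loose; stands on one of the three places around the squat jar.
- squat_jar_mid (a point): The wanted jar: low and wide, a cream round body (58 mm diameter, 26 mm high) under a white screw cap of 62 mm diameter, 22 mm high; 48 mm tall in all, 0.15 kg give or take a third. The point is on its axis half-way up (24 mm above its underside); z is up. Loose; stands at the back of the crate, hemmed in by the three tall containers.
- crate: Low green perforated crate, fixed, open at the top: 210 mm (its x) by 310 mm (its y) by 60 mm high outside, walls 5 mm, inner floor 5 mm above the table. Origin at the centre of its underside; x points away from its front (robot) side to its back. Thin ring marks (70 mm, flush, lighter green) on the floor show the four places: the three tall containers stand at (x, y) = (-42, 0), (5, 72) and (5, -72) mm, in any assignment, the squat jar at (30, 0) mm.
- tray: Empty shallow steel tray, fixed, 300 mm (its x) by 125 mm (its y) by 30 mm high outside, walls 5 mm, inner floor 5 mm above the table. It stands beside the crate, to the left or to the right. Origin at the centre of its underside; x runs along its length. There is room for the three tall containers side by side along x, 90 mm apart.
- pan (a point): Centre of the top face of the balance's round steel pan (124 mm diameter), 66 mm above the table. The balance is a fixed white box of 240 x 170 x 51 mm with the pan standing above it, on the other side of the crate from the tray; the pan does not give. x points away from the balance's front with the display, z is up.
- carton: Small brown cardboard carton, 36 x 50 x 34 mm, loose, in a back corner of the crate, at one side of the squat jar. Origin at the centre of its underside. To be left alone.
- tin: Small round aluminium tin, 40 mm diameter, 33 mm high, loose, in the other back corner of the crate. Origin at the centre of its underside. To be left alone.
Not all that is in view belongs to the job. Leave any brown look-alike of the part that bears squat_jar_mid alone. What is shaped like the part that bears round_jar_mid but yellow is not meant.

How it is judged (in metres and radians):
On the way, in this order (a step that is already met when the one before it is completed fails the run):
1. all three tall containers stand upright and released in the steel tray (x of square_jar_mid in the frame of tray between -0.13 and 0.13 m and y of square_jar_mid in the frame of tray between -0.048 and 0.048 m and z of square_jar_mid in the frame of tray between 0.054 and 0.066 m and angle between each of square_jar_mid, round_jar_mid, bottle_mid's own z axis and vertical below 0.12 rad and contact force between the fingers and square_jar below 0.1 N and x of round_jar_mid in the frame of tray between -0.13 and 0.13 m and y of round_jar_mid in the frame of tray between -0.048 and 0.048 m and z of round_jar_mid in the frame of tray between 0.051 and 0.063 m and contact force between the fingers and round_jar below 0.1 N and x of bottle_mid in the frame of tray between -0.13 and 0.13 m and y of bottle_mid in the frame of tray between -0.048 and 0.048 m and z of bottle_mid in the frame of tray between 0.062 and 0.074 m and contact force between the fingers and bottle below 0.1 N), for 0.2 s.
2. the squat jar stands released in the middle of the balance's pan (within 15 mm) while the three tall containers stand in the tray (all of step 1 and horizontal distance between squat_jar_mid and pan below 0.015 m and z of squat_jar_mid in the frame of pan between 0.018 and 0.03 m and angle between squat_jar_mid's own z axis and vertical below 0.12 rad and contact force between the fingers and squat_jar below 0.1 N), for 0.2 s.
At the end, for the whole second after the job is handed in: The squat jar stands upright on the balance's pan, its axis within 15 mm of the pan's centre; each tall container stands upright in the crate with its centre within 15 mm of where it was at the start; all four are released and at rest (horizontal distance between squat_jar_mid and pan below 0.015 m and z of squat_jar_mid in the frame of pan between 0.018 and 0.03 m and angle between each of squat_jar_mid, square_jar_mid, round_jar_mid, bottle_mid's own z axis and vertical below 0.12 rad and contact force between the fingers and squat_jar below 0.1 N and distance of each of square_jar_mid, round_jar_mid, bottle_mid from where it was at the start of the episode below 0.015 m and linear speed of each of square_jar, round_jar, bottle, squat_jar below 0.02 m/s); the robot touches nothing.
It fails at once if one of the four containers is tipped by more than 0.5 rad (angle between any of square_jar_mid, round_jar_mid, bottle_mid, squat_jar_mid's own z axis and vertical above 0.5 rad).
It fails at once if the balance is struck or pressed with more than 60 N (contact force between balance and anything else above 60 N).
It fails at once if the carton or the tin is moved by more than 20 mm (distance of any of carton, tin from where it was at the start of the episode above 0.02 m).
It also fails if it takes over 141 s, if anything falls off the work surface, if the arm or the gripper's body presses on something with over 40 N, if the wrist force passes 120 N, or if a joint passes its speed limit or range.

## Robot

A 7-joint arm with a two-finger parallel gripper is mounted at the origin on the work surface. World frame = base frame: x ahead of the robot, y to its left, z up, the work surface at z = 0. Lengths are in mm, angles in rad, forces in N, time in s.
With the tool pointing down it reaches from about 400 to 875 mm from the base axis. Payload 4.4 kg.
Tool frame: the origin (TCP) lies at the very end of the fingers, on their centre line; the grasp point (between the pads) lies 19 mm behind it; z points along the fingers, y is the direction in which the jaws open and shut (so a half turn about z gives the same grasp; the last joint's range is limited). The gripper opens to 85 mm and grips with 20 to 120 N. Pads are 22 mm wide; open, the fingers measure 114 mm over their backs; the gripper's body (76 mm by 85 mm) begins 54 mm behind the grasp point. The pads swing forward as they close: fully open they stand 13 mm farther back than shut.
Start: joints at [1.162, 0.628, 0.038, 1.517, -0.027, 0.996, -0.02], TCP at [218.509, -612.186, 231.313] pointing down, gripper open.
Joint ranges: [-3.06, 3.06], [-0.37, 2.12], [-1.25, 1.32], [0.18, 2.47], [-1.1, 4.24], [0.23, 1.98], [-2.94, 2.94]. Speed limits (rad/s): [2.57, 2.57, 3.14, 3.14, 3.14, 3.14, 3.14].

## Interface

Orientations are given as [roll, pitch, yaw] about the fixed x, y, z axes, in that order (R = Rz(yaw) Ry(pitch) Rx(roll)).
In Python, from cell import ctrl gives the robot as it stands. The module is installed in compiled form; this text tells all that it offers.
- The arm moves only by the shell command python3 -m jog 'ROWS'. ROWS is text: rows parted by semicolons, each of 7 numbers parted by spaces: the shift along the tool's x, y, z in mm, then the turn, a rotation vector about the tool's x, y, z in degrees, then the opening, from -1 (shut) to 1 (fully open). In form: x y z wx wy wz claw; .... A call has 1 to 8 rows; each row is the pose to reach, as a shift and turn from the pose commanded when the call began, along the tool's axes at that moment; what a row does not reach only later rows make up. A row lasts 1/8 s, in which the tool goes at most 62.5 mm and 10.7 degrees, less where a joint would pass 70% of its speed; a pose out of reach is approached as far as the arm can. A call with a gripper value outside its range is refused whole. The fingers move at their own pace and stop on an object; the grip force is fixed at half the most. Time passes only in rows, so rows that repeat a pose let the fingers close. It gives the time, the measured TCP pose, the force and the opening at its end, in the units of the state.
- ctrl.read_state(): the state, without advancing time (a new reading comes with each control period).
- ctrl.get_image(name): name is "side" or "top"; returns a dict with "image" (384x512x3 uint8, red, green, blue), "z_map" (384x512 float32, mm along the optical axis (not along the pixel's ray), 0 where there is no reading), "vertical_fov" (degrees; the focal length in pixels is half the picture's height over the tangent of half this angle, whatever the lens; pixels are square), "cx", "cy" (the principal point, pixels), "k1" (the pictures are not rectified: a ray, as slopes to the right and down, at radius r is drawn at 1 + k1 r^2 times it, then the intrinsics apply), "extrinsics" (4x4, takes a point from world to camera coordinates). Camera axes: x right, y down, z forward; pixel columns grow to the right and rows downward; lengths in mm; the calibration is good to about 2 mm. A picture is of the moment at which its call begins.
- ctrl.finish_job(): hands the job in, once; it reports no verdict.
The state is a dict: "clock": time; "qpos": joint angles; "qd": joint speeds; "tau": joint torques, N m; "eef_pos": TCP position; "tool_rot": TCP orientation; "force": force on the tool from outside, world axes, zero at the start; "torque": the same for the moment, N m; "width": finger opening in mm.
Only numpy, scipy, OpenCV 4.12 (cv2) and the standard library are available. Lean on these libraries where they do the work, as an engineer would, in place of code of your own. Each camera call takes 0.05 s, during which the arm holds its last target.

## Working session

There is one attempt and no reset: what is moved stays moved. The work goes in short steps, Python scripts to look and compute and a shell command to move; the robot and the scene stay as the last step left them, time stands still between calls to the robot, and variables do not carry over. Pictures are saved under pics/ and viewed, and the job is handed in when it is done.

```bash
ls; mkdir -p pics
python3 - <<'E'
from cell import ctrl
import cv2,numpy as np
s=ctrl.read_state()
print({k:np.round(v,3).tolist() for k,v in s.items()})
for n in("side","top"):
    d=ctrl.get_image(n); cv2.imwrite(f"pics/{n}0.png",d["image"][:,:,::-1])
    np.savez(f"{n}0.npz",**d)
    print(n,d["vertical_fov"],d["cx"],d["cy"],d["k1"],np.round(d["extrinsics"],3).tolist())
E
```

```text
pics
{'clock': 0.0, 'qpos': [1.162, 0.629, 0.038, 1.518, -0.027, 0.996, -0.02], 'qd': [0.001, 0.0, 0.001, 0.001, 0.001, 0.0, 0.001], 'tau': [-0.001, -56.342, 1.226, -19.345, 0.011, 0.011, 0.0], 'eef_pos': [218.3, -611.578, 230.388], 'tool_rot': [-3.14, 0.0, 0.343], 'force': [0.554, -1.044, -0.299], 'torque': [-0.009, -0.017, 0.035], 'width': 85.376}
side 52.643422513007195 258.3849011044897 188.0129689901775 -0.028970467891098032 [[-0.682, -0.731, 0.018, 347.567], [-0.557, 0.504, -0.66, 342.959], [0.474, -0.461, -0.751, 714.041], [0.0, 0.0, 0.0, 1.0]]
top 56.71655368916126 248.73491614843482 192.22044449262074 -0.06477215779719163 [[-0.018, -0.999, -0.042, 29.065], [-0.983, 0.026, -0.181, 484.909], [0.181, 0.038, -0.983, 951.574], [0.0, 0.0, 0.0, 1.0]]
```

View pics/side0.png

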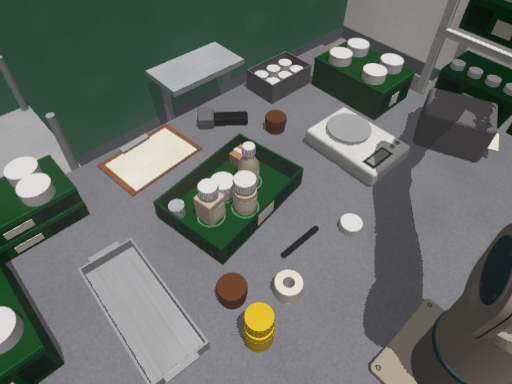

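View pics/top0.png

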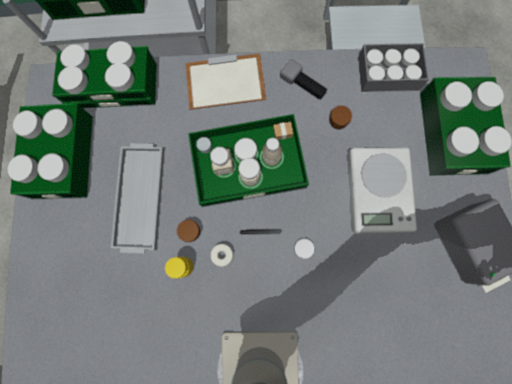

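```bash
cat > h.py <<'E'
import numpy as np, cv2
def K(d):
    H=d["image"].shape[0]; f=H/2/np.tan(np.radians(float(d["vertical_fov"]))/2)
    return np.array([[f,0,float(d["cx"])],[0,f,float(d["cy"])],[0,0,1]])
def rays(d,uv):
    # drawn = ray*(1+k1 r^2), r at the undistorted ray: OpenCV model
    dist=np.array([float(d["k1"]),0,0,0,0])
    return cv2.undistortPointsIter(np.asarray(uv,float).reshape(-1,1,2),K(d),dist,None,None,(3,50,1e-10)).reshape(-1,2)
def cloud(d):
    H,W=d["z_map"].shape
    u,v=np.meshgrid(np.arange(W),np.arange(H))
    r=rays(d,np.stack([u,v],-1).reshape(-1,2)).reshape(H,W,2)
    z=d["z_map"]; P=np.dstack([r[...,0]*z,r[...,1]*z,z])
    E=d["extrinsics"]; Pw=(P-E[:3,3])@E[:3,:3]
    Pw[z<=0]=np.nan
    return Pw
def proj(d,P):
    E=np.asarray(d["extrinsics"])
    rv,_=cv2.Rodrigues(E[:3,:3])
    return cv2.projectPoints(np.asarray(P,float).reshape(-1,1,3),rv,E[:3,3],K(d),np.array([float(d["k1"]),0,0,0,0]))[0].reshape(-1,2)
def hmap(d,x0,x1,y0,y1,s=1.0,zmax=300):
    P=cloud(d).reshape(-1,3);C=d["image"].reshape(-1,3)
    m=np.isfinite(P).all(1)&(P[:,0]>x0)&(P[:,0]<x1)&(P[:,1]>y0)&(P[:,1]<y1)&(P[:,2]<zmax)
    return P[m],C[m]
E
python3 - <<'E'
import numpy as np,cv2
from h import *
T=dict(np.load("top0.npz"));S=dict(np.load("side0.npz"))
for n,d in(("top",T),("side",S)):
    P=cloud(d)
    E=d["extrinsics"];print(n,"cam at",np.round(-E[:3,:3].T@E[:3,3]))
    m=np.abs(P[...,2])<15
    print(n,"table z med",np.nanmedian(P[...,2][m]), P[380,100] )
P=cloud(T)
for nm,(u,v) in dict(a=(219,155),b=(249,167),c=(272,145),squat=(245,149),pan=(383,175),tin=(204,144),carton=(283,130),traymid=(140,195),tl=(124,149),tr=(159,149),bl=(118,246),br=(155,246)).items():
    print(nm,np.round(P[v,u],1))
P=cloud(S)
for nm,(u,v) in dict(sq=(208,187),rd=(244,180),bt=(248,148),squat=(222,180),pan=(349,129),traymid=(145,310)).items():
    print(nm,np.round(P[v,u],1))
E
```

```text
top cam at [ 305.  -20. 1024.]
top table z med 0.9904139281916935 [-28.81557313 445.50130282   0.73824035]
side cam at [ 90. 410. 756.]
side table z med 0.862739605352065 [420.48833791 475.04455661   1.21524456]
a [574.9  92.8 116.4]
b [540.9  13.8 111.5]
c [593.2 -48.2 131.7]
squat [608.8  26.2  54.3]
pan [ 519.7 -352.    67.3]
tin [632.7 146.3  38.8]
carton [668.2 -84.6  37.8]
traymid [492.8 342.8   5. ]
tl [633.3 394.1  16.6]
tr [626.  282.9  26.7]
bl [343.6 403.4   5. ]
br [341.7 289.9  16. ]
sq [571.7  96.5 114.2]
rd [539.7  19.  106.2]
bt [593.2 -41.5 130.5]
squat [613.6  26.4  51.8]
pan [ 515.7 -346.    66.9]
traymid [478.7 342.4   3.4]
```

Run:
```python
import numpy as np,cv2
from h import *
from scipy.optimize import least_squares
T=dict(np.load("top0.npz"));S=dict(np.load("side0.npz"))
def top(nm,c,zt,r,R):
    for n,d in(("top",T),("side",S)):
        P=cloud(d).reshape(-1,3)
        m=(np.hypot(P[:,0]-c[0],P[:,1]-c[1])<R)&(abs(P[:,2]-zt)<6)
        Q=P[m]; (cc,rad)=cv2.minEnclosingCircle(Q[:,:2].astype(np.float32))
        print(nm,n,len(Q),"z",np.round(np.median(Q[:,2]),1),"mean",np.round(Q[:,:2].mean(0),1),"mec",np.round(cc,1),round(rad,1),"rnom",r)
top("sq",(573,95),115,23,32); top("rd",(540,16),109,27,36); top("bt",(593,-45),131,16,26); top("squat",(611,25),53,31,40); top("pan",(518,-349),66,62,75)
for n,d in(("top",T),("side",S)):
    P=cloud(d).reshape(-1,3)
    for nm,b,z in(("crate",(450,750,-150,220),60),("tray",(300,680,260,450),30)):
        m=(P[:,0]>b[0])&(P[:,0]<b[1])&(P[:,1]>b[2])&(P[:,1]<b[3])&(abs(P[:,2]-z)<5)
        if nm=="crate":
            C=d["image"].reshape(-1,3).astype(int); m&=(C[:,1]>C[:,0]+12)
        Q=P[m,:2].astype(np.float32)
        print(nm,n,len(Q),cv2.minAreaRect(Q),np.round(np.median(P[m,2]),1))
    m=(P[:,0]>380)&(P[:,0]<650)&(P[:,1]>-480)&(P[:,1]<-230)&(P[:,2]>40)&(P[:,2]<60)
    print("bal",n,cv2.minAreaRect(P[m,:2].astype(np.float32)),np.median(P[m,2]))
I=T["image"][110:215,180:320,::-1];cv2.imwrite("pics/crop_top0.png",cv2.resize(I,None,fx=5.5,fy=5.5,interpolation=cv2.INTER_CUBIC))
I=S["image"][130:260,150:310,::-1];cv2.imwrite("pics/crop_side0.png",cv2.resize(I,None,fx=4.6,fy=4.6,interpolation=cv2.INTER_CUBIC))
```

```text
sq top 233 z 115.5 mean [573.6  93.1] mec [574.8  93.9] 23.9 rnom 23
sq side 280 z 114.6 mean [573.4  96.8] mec [575.   95.5] 23.6 rnom 23
rd top 321 z 109.6 mean [538.1  15.1] mec [539.1  15.4] 27.6 rnom 27
rd side 355 z 108.6 mean [538.5  18.6] mec [539.8  17.6] 28.4 rnom 27
bt top 118 z 131.6 mean [596.4 -48.2] mec [596.7 -48. ] 16.5 rnom 16
bt side 117 z 130.6 mean [596.2 -44.6] mec [597.3 -45.9] 16.8 rnom 16
squat top 358 z 53.3 mean [609.6  26.4] mec [610.2  26.7] 31.8 rnom 31
squat side 306 z 52.7 mean [609.4  25.6] mec [611.   27.6] 32.0 rnom 31
pan top 1576 z 67.0 mean [ 519.7 -354. ] mec [ 521.1 -354.7] 63.4 rnom 62
pan side 1039 z 66.2 mean [ 519.2 -350.9] mec [ 519.5 -354.2] 64.6 rnom 62
crate top 780 ((581.4720458984375, 21.9697265625), (212.2553253173828, 311.6494140625), 8.987454414367676) 60.3
tray top 816 ((485.27117919921875, 345.0450134277344), (130.0137939453125, 322.1039123535156), 86.88536834716797) 30.2
bal top ((493.2452392578125, -354.4132080078125), (169.89500427246094, 227.14724731445312), 89.67377471923828) 51.977985181862124
crate side 1063 ((582.9430541992188, 22.050048828125), (213.59849548339844, 312.9559020996094), 8.999293327331543) 59.7
tray side 1607 ((486.1620788574219, 346.32220458984375), (125.30705261230469, 324.4217834472656), 87.09373474121094) 30.1
bal side ((492.8488464355469, -352.638671875), (225.39739990234375, 174.7396240234375), 0.07290291041135788) 51.04240244891048
```

View pics/crop_top0.png

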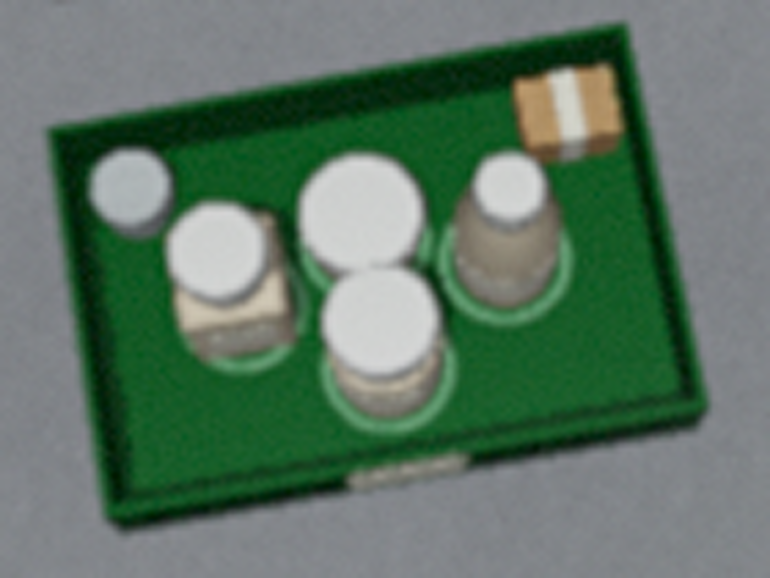

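View pics/crop_side0.png

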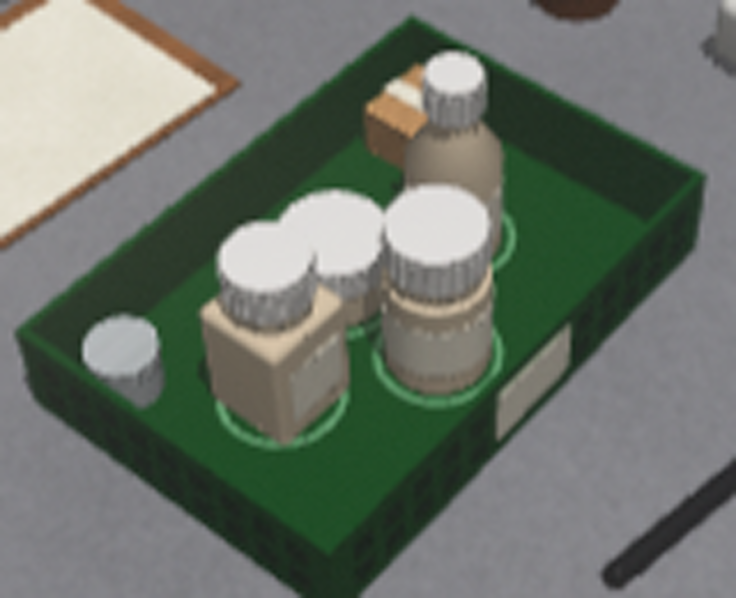

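Left tray, right balance. In the top picture the square cap is at (219,155), the round cap at (249,167) and the bottle cap at (272,145). The squat cap is at (245,149) and the pan at (383,175). Both views agree to about 3 mm. First I turn to yaw 0 so tool axes match the world axes.

```bash
python3 -m jog '0 0 0 0 0 9 1; 0 0 0 0 0 19.65 1; 0 0 0 0 0 19.65 0.4; 0 0 0 0 0 19.65 0.4; 0 0 0 0 0 19.65 0.4'
```

```text
clock: 0.72
eef_pos: [218.5, -612.1, 231.2]
tool_rot: [-3.141, -0.0, 0.001]
force: [-0.1, -0.6, -0.3]
width: 59.6
```

```bash
python3 -m jog '15 -30 0 0 0 0 0.55; 40 -80 0 0 0 0 0.55; 65 -130 0 0 0 0 0.55; 90 -180 0 0 0 0 0.55; 115 -230 0 0 0 0 0.55; 140 -280 0 0 0 0 0.55; 165 -330 0 0 0 0 0.55; 190 -380 0 0 0 0 0.55'; python3 -m jog '25 -50 0 0 0 0 0.55; 50 -100 0 0 0 0 0.55; 75 -150 0 0 0 0 0.55; 100 -200 0 0 0 0 0.55; 125 -250 0 0 0 0 0.55; 150 -300 0 0 0 0 0.55; 166 -326.5 0 0 0 0 0.55; 166 -326.5 0 0 0 0 0.55'
```

```text
clock: 1.72
eef_pos: [409.4, -230.7, 231.7]
tool_rot: [3.141, -0.001, 0.001]
force: [0.7, 0.3, -0.2]
width: 65.8
clock: 2.72
eef_pos: [575.4, 97.5, 231.1]
tool_rot: [-3.14, -0.001, 0.006]
force: [-1.3, -0.3, 0.1]
width: 66.5
```

```bash
python3 -m jog '0 0 20 0 0 0 0.55; 0 0 55 0 0 0 0.55; 0 0 90 0 0 0 0.55; 0 0 101 0 0 0 0.55; 0 0 101 0 0 0 0.55'
cat > snap.py <<'E'
import sys,cv2
from cell import ctrl
from h import *
tag=sys.argv[1]
for n in sys.argv[2:]:
    d=ctrl.get_image(n); np.savez(f"{n}.npz",**d)
    cv2.imwrite(f"pics/{n}_{tag}.png",cv2.resize(d["image"][100:340,60:420,::-1] if n=="side" else d["image"][80:280,90:440,::-1],None,fx=2.2,fy=2.2,interpolation=cv2.INTER_CUBIC))
E
python3 snap.py 1 side top
```

```text
clock: 3.35
eef_pos: [574.4, 93.3, 130.3]
tool_rot: [3.141, 0.001, -0.001]
force: [0.1, 0.1, -0.3]
width: 66.3
```

View pics/side_1.png

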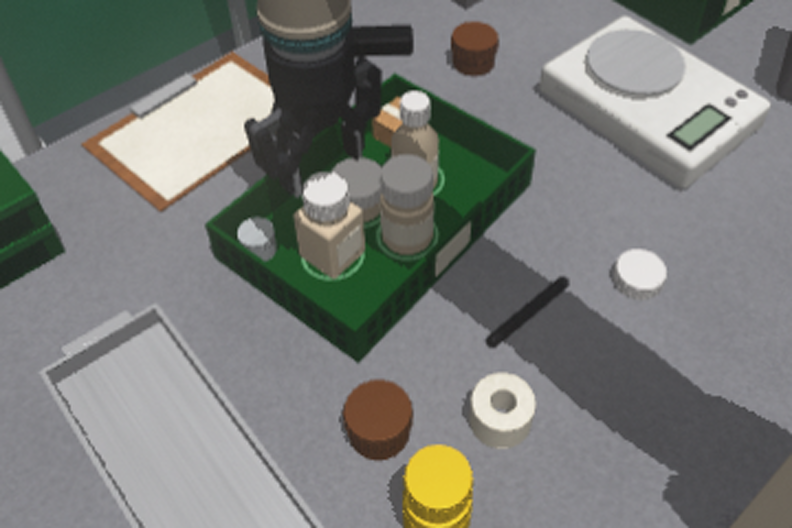

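View pics/top_1.png

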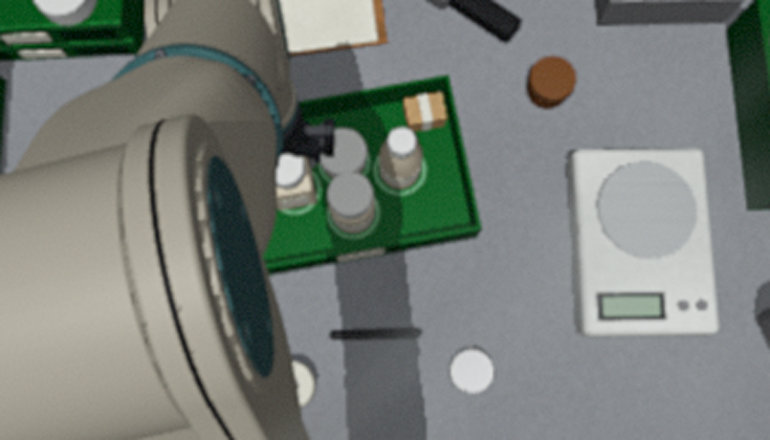

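Run:
```python
from h import *
d=dict(np.load("side.npz"))
p=proj(d,[[574.4,93.3,130.3],[574.4,93.3+36,134],[574.4,93.3-36,134],[574.9,94.6,115]])
print((p-[60,100])*2.2)
P=cloud(d).reshape(-1,3)
m=(abs(P[:,0]-574)<45)&(abs(P[:,1]-95)<70)&(P[:,2]>122)&(P[:,2]<150)
Q=P[m]
for s in(1,-1):
    q=Q[s*(Q[:,1]-93)>10]; print(s,len(q),q[:,2].min(),np.percentile(q,[5,50,95],axis=0).round(1).tolist())
```

```text
[[325.18085446 177.5059577 ]
 [295.49706815 193.3397298 ]
 [353.15567985 157.31809662]
 [325.06487137 188.15946295]]
1 24 140.45057400302895 [[564.3, 128.0, 140.7], [567.7, 134.4, 145.8], [578.9, 140.7, 149.6]]
-1 34 137.09302202501087 [[564.0, 53.1, 138.5], [571.6, 60.6, 143.7], [584.1, 61.5, 148.4]]
```

```bash
python3 -m jog '0 -1 15 0 0 0 0.55; 0 -1 35 0 0 0 0.55; 0 -1 49 0 0 0 0.55; 0 -1 49 0 0 0 0.55; 0 -1 49 0 0 0 0.2; 0 -1 49 0 0 0 -1; 0 -1 49 0 0 0 -1; 0 -1 49 0 0 0 -1'; python3 -m jog '0 0 0 0 0 0 -1; 0 0 0 0 0 0 -1; 0 0 0 0 0 0 -1'; python3 snap.py 2 side
```

```text
clock: 4.45
eef_pos: [575.3, 95.1, 82.2]
tool_rot: [-3.142, -0.002, -0.0]
force: [-0.9, -0.8, 5.2]
width: 44.5
clock: 4.82
eef_pos: [575.3, 95.1, 82.1]
tool_rot: [-3.142, -0.002, -0.0]
force: [-0.5, -1.9, 6.3]
width: 44.7
```

View pics/side_2.png

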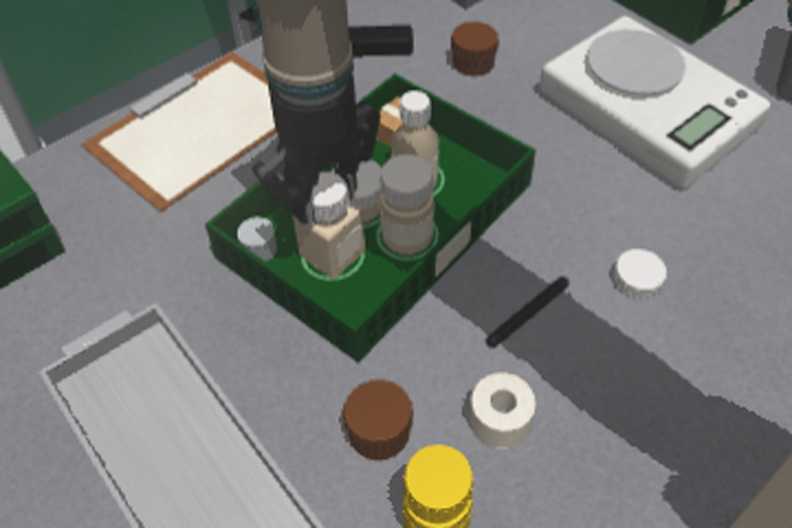

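```bash
python3 -m jog '0 0 -10 0 0 0 -1; 0 0 -30 0 0 0 -1; 0 0 -60 0 0 0 -1; 0 0 -85 0 0 0 -1; 0 0 -90 0 0 0 -1; 0 0 -90 0 0 0 -1'; python3 -m jog '0 -15 0 0 0 0 -1; -1 -50 0 0 0 0 -1; -2 -90 0 0 0 0 -1; -3 -130 0 0 0 0 -1; -4 -170 0 0 0 0 -1; -5 -210 0 0 0 0 -1; -5 -238 0 0 0 0 -1; -5 -246 0 0 0 0 -1'; python3 -m jog '0 0 0 0 0 0 -1; 0 0 0 0 0 0 -1'; python3 snap.py 3 side
```

```text
clock: 5.62
eef_pos: [574.1, 95.3, 170.9]
tool_rot: [-3.142, 0.001, -0.0]
force: [-0.3, 0.2, -2.7]
width: 44.5
clock: 6.62
eef_pos: [567.5, 345.0, 169.8]
tool_rot: [-3.141, 0.003, 0.004]
force: [-0.0, -0.8, -3.0]
width: 44.3
clock: 6.88
eef_pos: [570.1, 339.0, 171.0]
tool_rot: [3.14, 0.0, -0.002]
force: [-0.0, -0.8, -3.1]
width: 44.5
```

View pics/side_3.png

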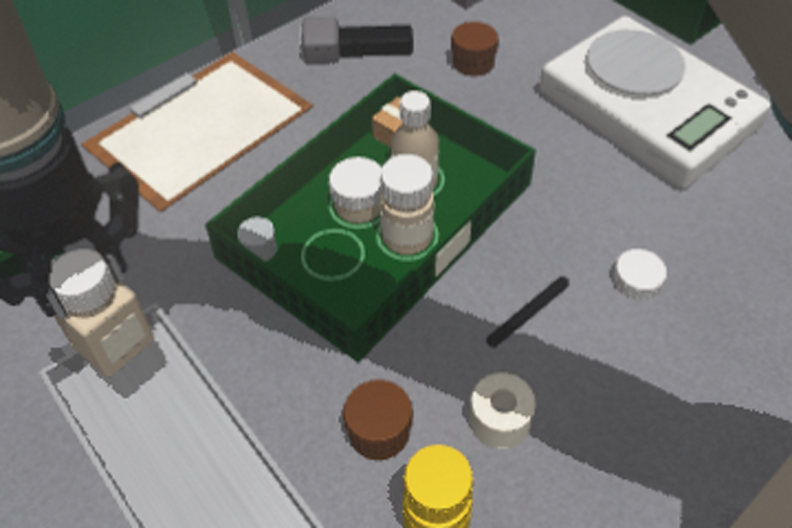

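The square jar hangs level at (100,310), over the tray's far end. Lowering it.

```bash
python3 -m jog '0 0 10 0 0 0 -1; 0 0 35 0 0 0 -1; 0 0 60 0 0 0 -1; 0 0 78 0 0 0 -1; 0 0 86 0 0 0 -1; 0 0 89 0 0 0 -1; 0 0 89 0 0 0 -1'; python3 -m jog '0 0 0.5 0 0 0 -1; 0 0 1 0 0 0 -1; 0 0 1 0 0 0 -1'
```

```text
clock: 7.8
eef_pos: [570.3, 341.5, 83.0]
tool_rot: [-3.141, -0.001, -0.0]
force: [0.6, 0.6, -1.3]
width: 44.4
clock: 8.18
eef_pos: [570.2, 341.5, 82.2]
tool_rot: [-3.141, -0.001, -0.0]
force: [-0.9, -0.1, 3.4]
width: 45.1
```

```bash
python3 -m jog '0 0 0 0 0 0 0.2; 0 0 0 0 0 0 0.4; 0 0 0 0 0 0 0.5; 0 0 0 0 0 0 0.5; 0 0 -30 0 0 0 0.5; 0 0 -80 0 0 0 0.4; 0 0 -130 0 0 0 0.3; 0 0 -150 0 0 0 0.3'; python3 snap.py 4 side
```

```text
clock: 9.18
eef_pos: [571.2, 342.0, 235.1]
tool_rot: [-3.139, -0.005, -0.0]
force: [-0.4, -0.1, -0.6]
width: 55.8
```

View pics/side_4.png

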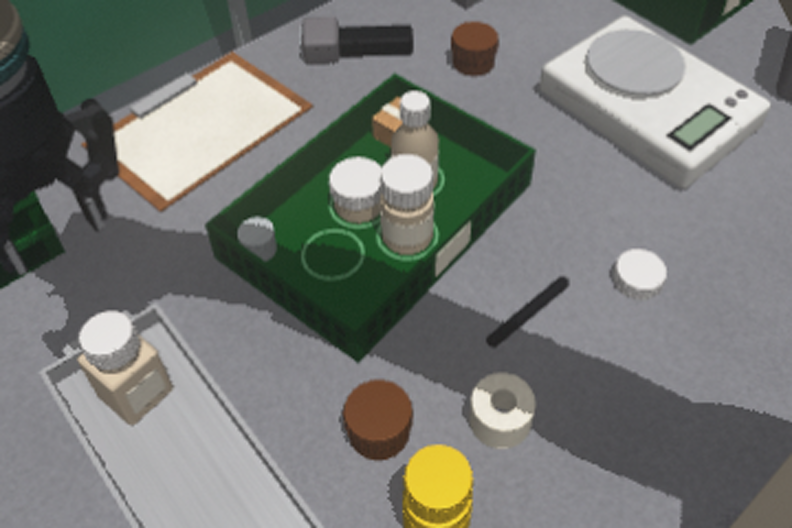

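The square jar stands upright in the tray at (125,370). Next, the bottle.

```bash
python3 -m jog '0 25 0 0 0 0 0.3; 4 80 0 0 0 0 0.3; 8 135 0 0 0 0 0.3; 12 190 0 0 0 0 0.3; 16 245 0 0 0 0 0.3; 20 300 0 0 0 0 0.3; 24 350 0 0 0 0 0.3; 27 375 0 0 0 0 0.3'; python3 -m jog '0 10 0 0 0 0 0.3; 0 13 5 0 0 0 0.3; 0 13 40 0 0 0 0.3; 0 13 70 0 0 0 0.3; 0 13 80 0 0 0 0.3; 0 13 80 0 0 0 0.3'
```

```text
clock: 10.22
eef_pos: [596.0, -38.0, 230.6]
tool_rot: [3.14, 0.001, -0.005]
force: [-0.5, 0.4, 0.0]
width: 55.4
clock: 10.98
eef_pos: [596.4, -45.6, 150.9]
tool_rot: [-3.141, 0.001, 0.001]
force: [-0.3, -0.3, 0.2]
width: 55.6
```

```bash
python3 -m jog '0 1 20 0 0 0 0.3; 0 1 42 0 0 0 0.3; 0 1 54 0 0 0 0.3; 0 1 54 0 0 0 0.3; 0 1 54 0 0 0 0; 0 1 54 0 0 0 -1; 0 1 54 0 0 0 -1; 0 1 54 0 0 0 -1'; python3 -m jog '0 0 0 0 0 0 -1; 0 0 0 0 0 0 -1'; python3 snap.py 5 side
```

```text
clock: 11.98
eef_pos: [597.5, -48.0, 98.5]
tool_rot: [3.141, -0.002, -0.0]
force: [-0.3, -0.5, 6.3]
width: 30.5
clock: 12.22
eef_pos: [597.5, -48.0, 98.5]
tool_rot: [3.141, -0.002, -0.0]
force: [0.8, 0.2, 6.3]
width: 30.7
```

View pics/side_5.png

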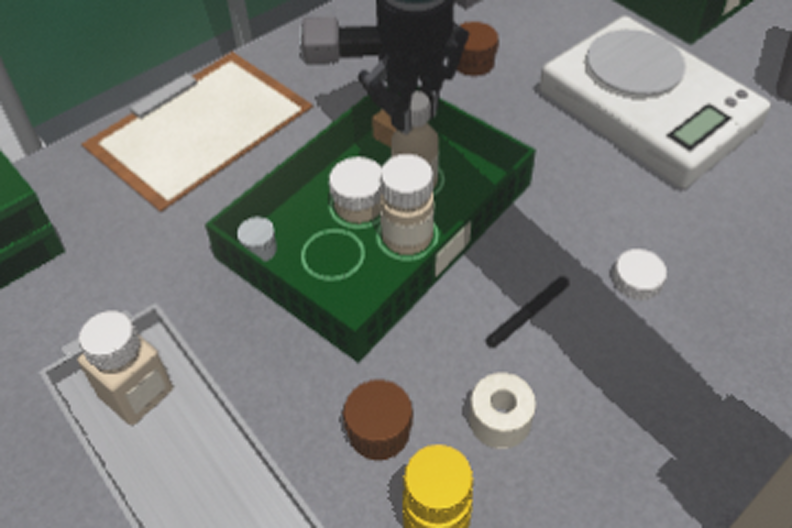

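```bash
python3 -m jog '0 0 -8 0 0 0 -1; 0 0 -25 0 0 0 -1; 0 0 -55 0 0 0 -1; 0 0 -85 0 0 0 -1; 0 0 -110 0 0 0 -1; 0 0 -120 0 0 0 -1; 0 0 -120 0 0 0 -1'; python3 -m jog '-4 -15 0 0 0 0 -1; -15 -55 0 0 0 0 -1; -28 -100 0 0 0 0 -1; -42 -150 0 0 0 0 -1; -56 -200 0 0 0 0 -1; -70 -250 0 0 0 0 -1; -84 -300 0 0 0 0 -1; -96 -340 0 0 0 0 -1'; python3 -m jog '-8 -30 0 0 0 0 -1; -14 -50 0 0 0 0 -1; -15 -54 0 0 0 0 -1;-15 -54 0 0 0 0 -1; -15 -54 0 0 0 0 -1'; python3 snap.py 6 side
```

```text
clock: 13.15
eef_pos: [596.8, -47.7, 217.9]
tool_rot: [3.142, -0.001, -0.0]
force: [-0.0, -0.3, -1.8]
width: 30.3
clock: 14.15
eef_pos: [497.9, 295.6, 216.1]
tool_rot: [3.142, 0.003, 0.003]
force: [1.1, 0.1, -2.0]
width: 30.8
clock: 14.78
eef_pos: [486.5, 344.4, 217.3]
tool_rot: [3.14, -0.0, -0.003]
force: [0.4, 0.0, -2.4]
width: 30.9
```

View pics/side_6.png

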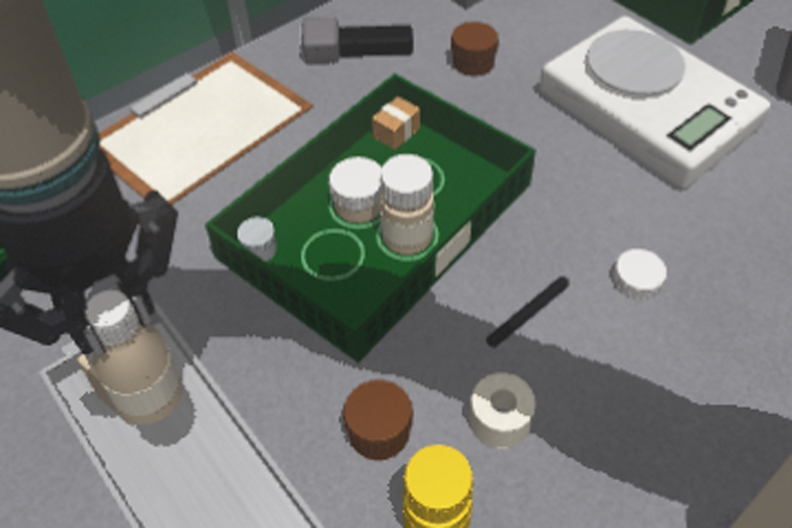

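The bottle hangs level at (135,370). Lowering it.

```bash
python3 -m jog '0 0 15 0 0 0 -1; 0 0 45 0 0 0 -1; 0 0 75 0 0 0 -1; 0 0 100 0 0 0 -1; 0 0 112 0 0 0 -1; 0 0 117 0 0 0 -1; 0 0 118 0 0 0 -1; 0 0 118 0 0 0 -1'; python3 -m jog '0 0 0.5 0 0 0 -1; 0 0 1 0 0 0 -1; 0 0 1 0 0 0 -1'
```

```text
clock: 15.82
eef_pos: [486.2, 346.6, 100.1]
tool_rot: [-3.141, -0.001, -0.0]
force: [-0.1, -0.4, -1.8]
width: 30.3
clock: 16.2
eef_pos: [485.8, 346.4, 98.6]
tool_rot: [-3.141, -0.0, -0.0]
force: [-0.5, 0.2, -1.7]
width: 30.3
```

```bash
python3 -m jog '0 0 0.5 0 0 0 -1; 0 0 1 0 0 0 -1; 0 0 1 0 0 0 -1'
```

```text
clock: 16.58
eef_pos: [486.0, 346.4, 98.6]
tool_rot: [-3.141, -0.001, -0.0]
force: [-1.6, -1.5, 7.4]
width: 30.3
```

Landed. Release, rise, then go to the round jar.

```bash
python3 -m jog '0 0 0 0 0 0 -0.1; 0 0 0 0 0 0 0.2; 0 0 0 0 0 0 0.2; 0 0 0 0 0 0 0.2; 0 0 -30 0 0 0 0.2; 0 0 -80 0 0 0 0.3; 0 0 -125 0 0 0 0.5; 0 0 -135 0 0 0 0.76'; python3 snap.py 7 side;  python3 -m jog '4 30 0 0 0 0 0.76; 12 80 0 0 0 0 0.76; 20 130 0 0 0 0 0.76; 28 180 0 0 0 0 0.76; 36 230 0 0 0 0 0.76; 44 280 0 0 0 0 0.76; 52 320 0 0 0 0 0.76; 53.5 330 0 0 0 0 0.76'
```

```text
clock: 17.58
eef_pos: [487.3, 347.3, 235.7]
tool_rot: [-3.138, -0.005, -0.0]
force: [0.4, -0.1, -0.8]
width: 75.2
clock: 18.62
eef_pos: [538.5, 12.6, 230.9]
tool_rot: [3.14, 0.002, -0.005]
force: [-0.4, 1.0, -1.0]
width: 75.5
```

View pics/side_7.png

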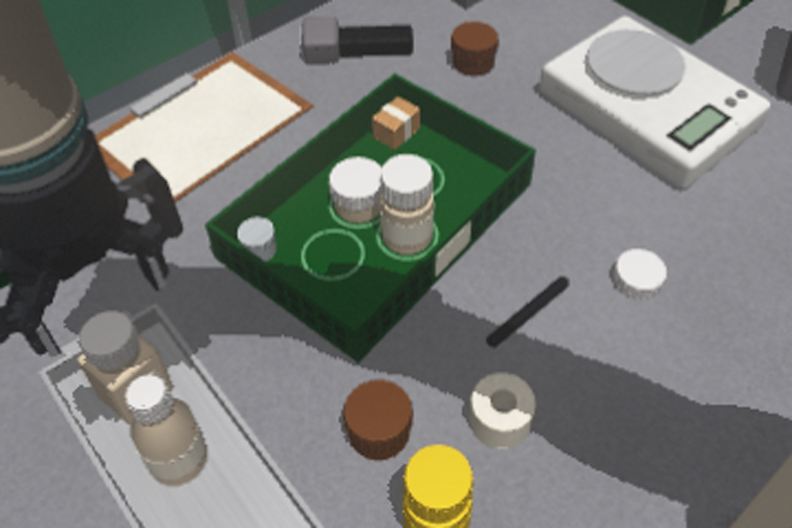

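```bash
python3 -m jog '0 0 10 0 0 0 0.76; 0 0 45 0 0 0 0.76; 0 0 80 0 0 0 0.76; 0 0 95 0 0 0 0.76; 0 0 97 0 0 0 0.76; 0 0 97 0 0 0 0.76'
```

```text
clock: 19.38
eef_pos: [539.8, 16.8, 136.0]
tool_rot: [-3.141, -0.001, 0.0]
force: [0.1, 0.7, -0.0]
width: 75.3
```

```bash
python3 -m jog '0 0 20 0 0 0 0.76; 0 0 45 0 0 0 0.76; 0 0 60 0 0 0 0.76; 0 0 60 0 0 0 0.76; 0 0 60 0 0 0 0.4; 0 0 60 0 0 0 -1; 0 0 60 0 0 0 -1; 0 0 60 0 0 0 -1'; python3 -m jog '0 0 0 0 0 0 -1; 0 0 0 0 0 0 -1'; python3 snap.py 8 side
```

```text
clock: 20.38
eef_pos: [540.0, 16.2, 76.6]
tool_rot: [-3.141, -0.002, -0.0]
force: [-1.0, -0.2, 7.3]
width: 52.9
clock: 20.62
eef_pos: [540.0, 16.2, 76.6]
tool_rot: [-3.141, -0.002, -0.0]
force: [-0.8, -0.1, 6.5]
width: 52.8
```

View pics/side_8.png

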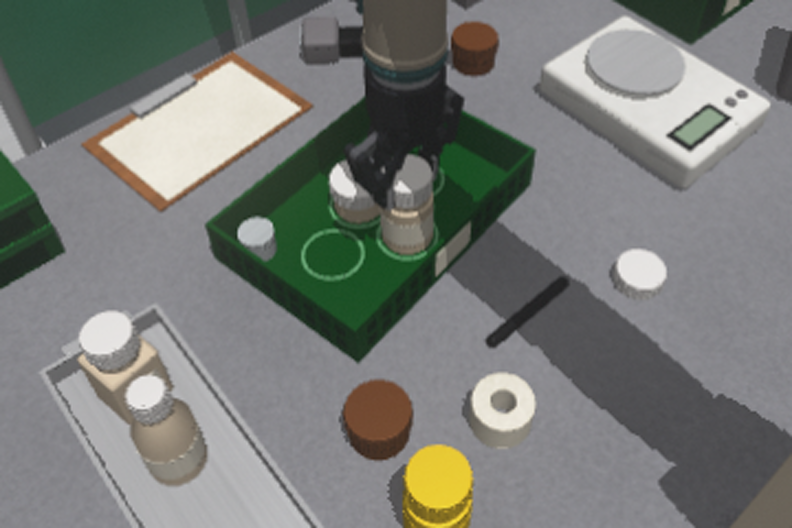

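```bash
python3 -m jog '0 0 -8 0 0 0 -1; 0 0 -25 0 0 0 -1; 0 0 -55 0 0 0 -1; 0 0 -85 0 0 0 -1; 0 0 -105 0 0 0 -1; 0 0 -110 0 0 0 -1; 0 0 -110 0 0 0 -1'; python3 -m jog '-8 -12 0 0 0 0 -1; -30 -45 0 0 0 0 -1; -55 -85 0 0 0 0 -1; -80 -130 0 0 0 0 -1; -100 -175 0 0 0 0 -1; -120 -220 0 0 0 0 -1; -135 -260 0 0 0 0 -1; -142 -300 0 0 0 0 -1'; python3 -m jog '0 -25 0 0 0 0 -1; 0 -33 0 0 0 0 -1; 0 -33 0 0 0 0 -1;0 -33 20 0 0 0 -1; 0 -33 50 0 0 0 -1; 0 -33 80 0 0 0 -1; 0 -33 100 0 0 0 -1; 0 -33 107 0 0 0 -1'; python3 -m jog '0 0 1 0 0 0 -1; 0 0 1 0 0 0 -1; 0 0 2 0 0 0 -1'
```

```text
clock: 21.55
eef_pos: [539.0, 16.3, 185.6]
tool_rot: [-3.142, -0.0, -0.0]
force: [-0.5, 0.5, -3.5]
width: 53.1
clock: 22.55
eef_pos: [394.3, 317.8, 184.4]
tool_rot: [3.14, 0.003, 0.002]
force: [1.4, 1.1, -1.8]
width: 52.9
clock: 23.55
eef_pos: [396.9, 347.0, 77.2]
tool_rot: [3.139, 0.002, -0.002]
force: [-0.3, 0.4, -1.6]
width: 52.2
clock: 23.92
eef_pos: [397.7, 349.6, 77.1]
tool_rot: [-3.14, -0.001, -0.0]
force: [0.1, -0.9, -1.7]
width: 52.8
```

```bash
python3 -m jog '0 0 0.5 0 0 0 -1; 0 0 1 0 0 0 -1; 0 0 1 0 0 0 -1'; python3 snap.py 9 side
```

```text
clock: 24.3
eef_pos: [397.6, 349.6, 76.6]
tool_rot: [-3.141, -0.001, -0.0]
force: [-0.4, -2.5, 8.3]
width: 53.0
```

Run:
```python
from h import *
d=dict(np.load("side.npz"));cv2.imwrite("pics/full9.png",d["image"][:,:,::-1])
```

```text
(no output)
```

View pics/full9.png

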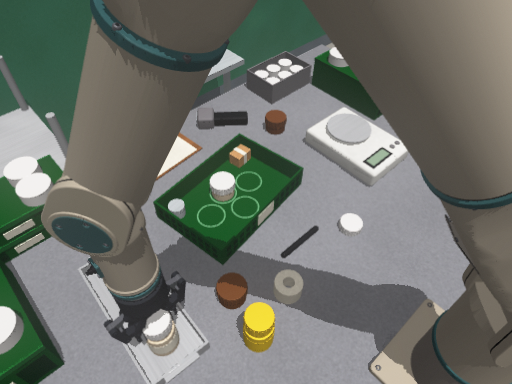

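The round jar has landed in the tray at (162,330); the crate now holds only the squat jar, the tin and the carton. Release and rise.

```bash
python3 -m jog '0 0 0 0 0 0 0.4; 0 0 0 0 0 0 0.7; 0 0 0 0 0 0 0.8; 0 0 0 0 0 0 0.8; 0 0 -30 0 0 0 0.8; 0 0 -80 0 0 0 0.8; 0 0 -125 0 0 0 1; 0 0 -135 0 0 0 1'; python3 -m jog '35 30 0 0 0 0 1; 70 80 0 0 0 0 1; 105 130 0 0 0 0 1; 140 180 0 0 0 0 1; 170 230 0 0 0 0 1; 195 280 0 0 0 0 1; 210 315 0 0 0 0 1; 213 322.5 0 0 0 0 1'; python3 snap.py 10 side top
```

```text
clock: 25.35
eef_pos: [398.5, 350.4, 213.2]
tool_rot: [-3.138, -0.004, -0.0]
force: [0.3, -0.0, -0.4]
width: 85.6
clock: 26.35
eef_pos: [610.2, 22.7, 209.1]
tool_rot: [3.14, 0.002, -0.006]
force: [-0.5, -0.6, -1.2]
width: 85.3
```

```bash
cat > caps.py <<'E'
from h import *
import sys
def caps(files=("side",),spec={}):
    for f in files:
        P=cloud(dict(np.load(f"{f}.npz"))).reshape(-1,3)
        for nm,(c,zt,R) in spec.items():
            m=(np.hypot(P[:,0]-c[0],P[:,1]-c[1])<R)&(abs(P[:,2]-zt)<6)
            Q=P[m]
            if len(Q)<5: print(f,nm,"few");continue
            cc,r=cv2.minEnclosingCircle(Q[:,:2].astype(np.float32))
            print(f,nm,len(Q),"z",round(float(np.median(Q[:,2])),1),np.round(cc,1),round(r,1))
E
python3 - <<'E'
from caps import *
caps(("side","top"),dict(sq=((570,341),115,34),bt=((486,346),131,30),rd=((398,350),109,38),squat=((610.6,27),53,40)))
E
```

```text
side sq 432 z 115.3 [570.6 341.3] 24.0
side bt 248 z 130.9 [486.3 346.4] 17.0
side rd 773 z 108.7 [398.4 349.1] 28.2
side squat 397 z 52.7 [610.9  28.7] 32.0
top sq 183 z 115.4 [570.6 339.6] 23.4
top bt few
top rd few
top squat few
```

View pics/side_10.png

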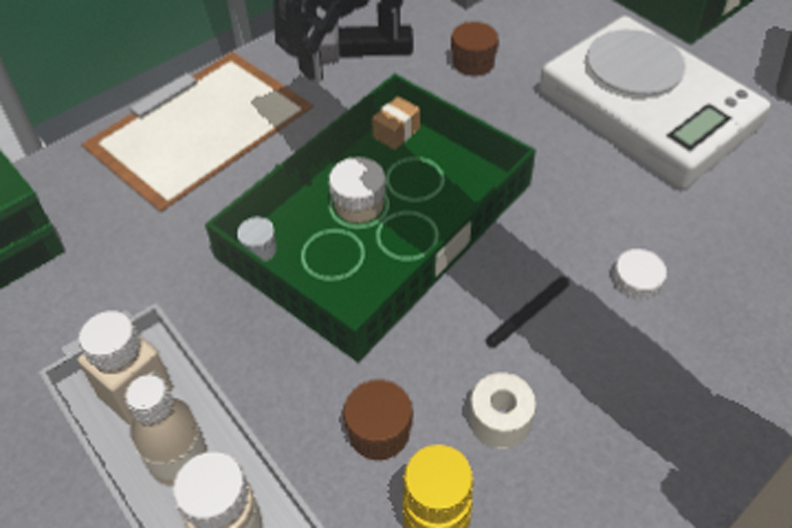

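All three tall containers stand upright in the tray at (110,370), (165,430) and (215,490). Depth puts them within 1 mm of target. Next, the squat jar at (358,185).

```bash
python3 -m jog '0 0 10 0 0 0 1; 0 0 50 0 0 0 1; 0 0 95 0 0 0 1; 0 0 125 0 0 0 1; 0 0 138 0 0 0 1; 0 0 138 0 0 0 1; 0 0 138 0 0 0 1'; python3 snap.py 11 side
```

```text
clock: 27.32
eef_pos: [611.1, 27.2, 73.5]
tool_rot: [-3.141, -0.002, 0.0]
force: [0.2, -0.6, 0.5]
width: 85.2
```

View pics/side_11.png

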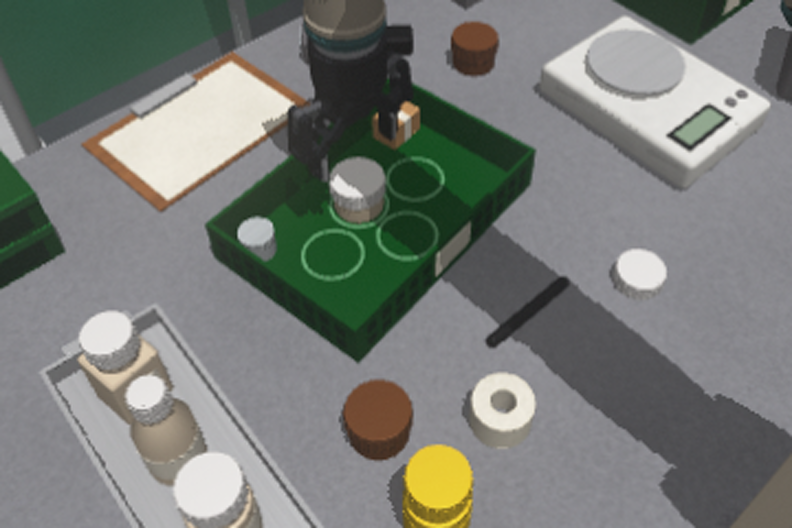

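Jaws straddle the squat cap at (358,185). Descend and grip.

```bash
python3 -m jog '0 0 15 0 0 0 1; 0 0 35 0 0 0 1; 0 0 50 0 0 0 1; 0 0 55 0 0 0 1; 0 0 55 0 0 0 1; 0 0 55 0 0 0 0.6; 0 0 55 0 0 0 -1; 0 0 55 0 0 0 -1'; python3 -m jog '0 0 0 0 0 0 -1; 0 0 0 0 0 0 -1; 0 0 0 0 0 0 -1'
```

```text
clock: 28.38
eef_pos: [610.9, 26.8, 18.3]
tool_rot: [-3.141, -0.002, -0.0]
force: [-0.7, -0.2, 5.8]
width: 60.8
clock: 28.75
eef_pos: [610.9, 26.8, 18.3]
tool_rot: [-3.141, -0.002, -0.0]
force: [-1.0, 1.8, 5.2]
width: 60.5
```

```bash
python3 -m jog '0 0 -8 0 0 0 -1; 0 0 -25 0 0 0 -1; 0 0 -55 0 0 0 -1; 0 0 -90 0 0 0 -1; 0 0 -125 0 0 0 -1; 0 0 -145 0 0 0 -1; 0 0 -150 0 0 0 -1; 0 0 -150 0 0 0 -1'; python3 -m jog '-4 15 0 0 0 0 -1; -13 55 0 0 0 0 -1; -25 105 0 0 0 0 -1; -37 155 0 0 0 0 -1; -49 205 0 0 0 0 -1; -61 255 0 0 0 0 -1; -73 305 0 0 0 0 -1; -83 350 0 0 0 0 -1'; python3 -m jog '-5 20 0 0 0 0 -1; -7.5 31 0 0 0 0 -1; -7.5 31 0 0 0 0 -1; -7.5 31 0 0 0 0 -1'; python3 snap.py 12 side top
```

```text
clock: 29.75
eef_pos: [609.9, 26.8, 167.4]
tool_rot: [-3.142, 0.0, -0.0]
force: [-0.3, 0.5, -2.0]
width: 60.8
clock: 30.75
eef_pos: [524.5, -326.2, 166.2]
tool_rot: [-3.142, 0.002, -0.002]
force: [-0.2, -0.4, -1.4]
width: 60.6
clock: 31.25
eef_pos: [520.4, -352.0, 167.1]
tool_rot: [-3.14, -0.0, 0.002]
force: [0.5, 0.0, -1.0]
width: 60.8
```

View pics/side_12.png

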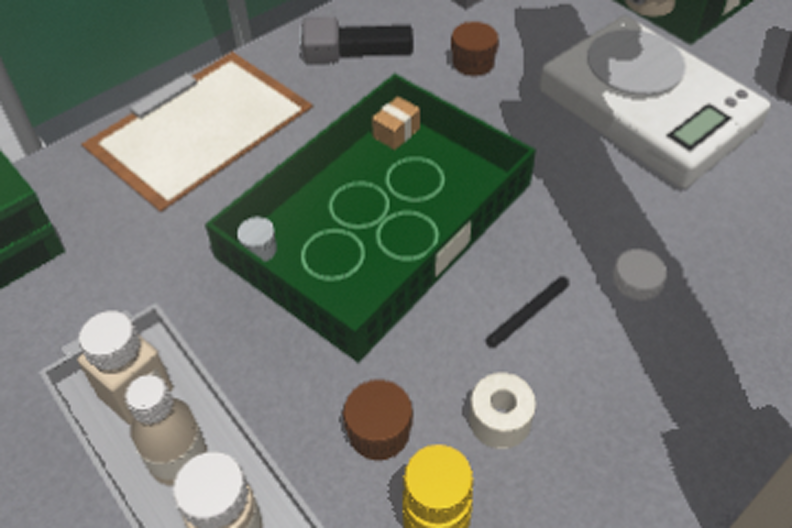

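View pics/top_12.png

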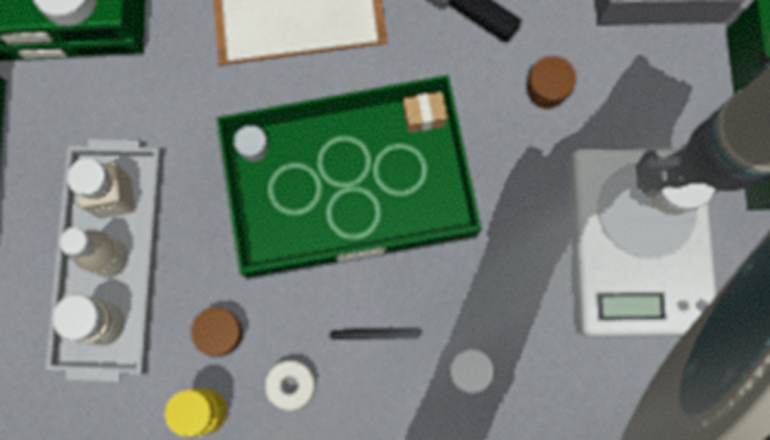

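The squat jar is held over the pan, at top-crop (685,195); the tray and crate are undisturbed. Lowering in fine steps.

```bash
python3 -m jog '0 0 10 0 0 0 -1; 0 0 35 0 0 0 -1; 0 0 58 0 0 0 -1; 0 0 72 0 0 0 -1; 0 0 80 0 0 0 -1; 0 0 84 0 0 0 -1; 0 0 84 0 0 0 -1; 0 0 84 0 0 0 -1'; python3 -m jog '0 0 1 0 0 0 -1; 0 0 1 0 0 0 -1'; python3 -m jog '0 0 1 0 0 0 -1; 0 0 1 0 0 0 -1'
```

```text
clock: 32.35
eef_pos: [520.0, -354.5, 84.0]
tool_rot: [3.141, -0.001, -0.0]
force: [-0.1, 0.7, -2.0]
width: 60.6
clock: 32.6
eef_pos: [519.6, -354.3, 82.5]
tool_rot: [3.141, -0.0, -0.0]
force: [-0.2, -0.9, -0.7]
width: 60.7
clock: 32.85
eef_pos: [519.5, -354.2, 81.2]
tool_rot: [-3.142, 0.0, -0.0]
force: [0.4, -0.7, -1.5]
width: 60.6
```

```bash
python3 -m jog '0 0 0.7 0 0 0 -1; 0 0 0.7 0 0 0 -1'; python3 -m jog '0 0 0.7 0 0 0 -1; 0 0 0.7 0 0 0 -1'
```

```text
clock: 33.1
eef_pos: [519.5, -354.2, 80.5]
tool_rot: [-3.141, 0.0, -0.0]
force: [-0.5, -0.3, -1.9]
width: 60.4
clock: 33.35
eef_pos: [519.6, -354.2, 79.9]
tool_rot: [-3.142, -0.0, -0.0]
force: [-0.4, -0.2, -2.4]
width: 60.8
```

```bash
python3 -m jog '0 0 0.7 0 0 0 -1; 0 0 0.7 0 0 0 -1'; python3 -m jog '0 0 0.5 0 0 0 -1; 0 0 0.5 0 0 0 -1'
```

```text
clock: 33.6
eef_pos: [519.6, -354.3, 79.3]
tool_rot: [3.142, -0.0, -0.0]
force: [-0.7, 0.5, -0.4]
width: 60.8
clock: 33.85
eef_pos: [519.6, -354.3, 79.3]
tool_rot: [3.141, -0.0, -0.0]
force: [-1.9, 0.9, 4.9]
width: 60.7
```

Contact on the pan at about 5 N. Release gently.

```bash
python3 -m jog '0 0 0 0 0 0 0.55; 0 0 0 0 0 0 0.8; 0 0 0 0 0 0 1; 0 0 0 0 0 0 1; 0 0 -20 0 0 0 1; 0 0 -60 0 0 0 1; 0 0 -110 0 0 0 1; 0 0 -150 0 0 0 1'; python3 snap.py 13 side top
python3 - <<'E'
from caps import *
caps(("side","top"),dict(sq=((570,341),115,34),bt=((486,346),131,30),rd=((398,350),109,38),squat=((520,-354),114,45)))
d=dict(np.load("side.npz")); cv2.imwrite("pics/full13.png",d["image"][:,:,::-1])
E
```

```text
clock: 34.85
eef_pos: [519.8, -354.4, 230.7]
tool_rot: [3.141, -0.001, -0.0]
force: [0.5, 0.5, -0.3]
width: 85.2
side sq 432 z 115.4 [570.4 341.9] 24.3
side bt 242 z 130.9 [487.3 346.8] 16.6
side rd 775 z 108.6 [399.  349.4] 27.9
side squat 296 z 114.0 [ 520.8 -352.8] 32.0
top sq 229 z 115.3 [569.8 339.1] 24.7
top bt 125 z 131.1 [486.1 345.3] 17.3
top rd 304 z 109.4 [398.8 348. ] 27.2
top squat 437 z 114.9 [ 519.8 -354. ] 31.7
```

View pics/full13.png

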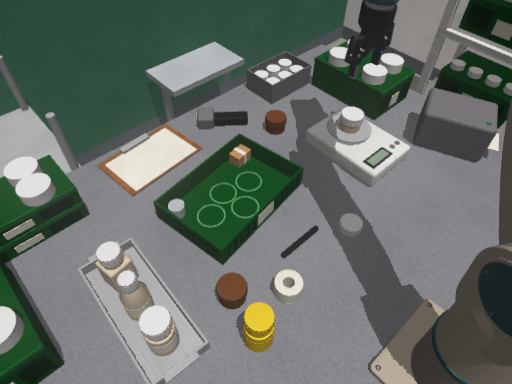

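View pics/top_13.png

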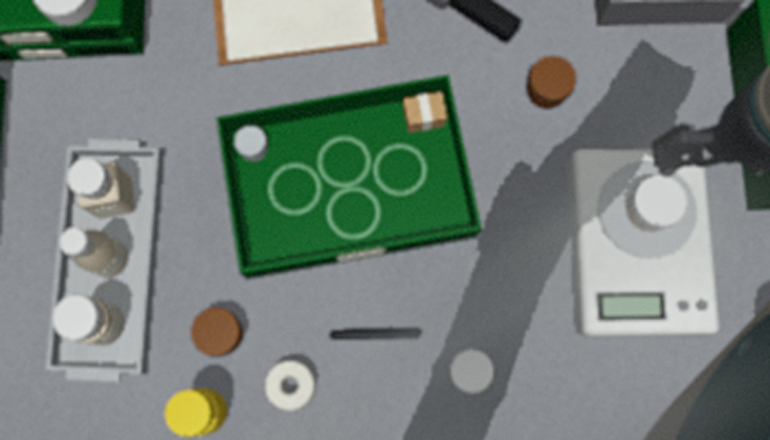

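The squat jar is centred on the pan at (520,-353), against the pan's (520,-354). Now returning the round jar.

```bash
python3 -m jog '-4 -25 0 0 0 0 0.76; -13 -75 0 0 0 0 0.76; -22 -128 0 0 0 0 0.76; -31 -181 0 0 0 0 0.76; -40 -234 0 0 0 0 0.76; -50 -287 0 0 0 0 0.76; -59 -340 0 0 0 0 0.76; -68 -393 0 0 0 0 0.76'; python3 -m jog '-9 -53 0 0 0 0 0.76; -18 -106 0 0 0 0 0.76; -27 -159 0 0 0 0 0.76; -36 -212 0 0 0 0 0.76; -45 -262 0 0 0 0 0.76; -52 -300 0 0 0 0 0.76; -54 -311 0 0 0 0 0.76; -54 -311 0 0 0 0 0.76'; python3 -m jog '0 0 10 0 0 0 0.76; 0 0 45 0 0 0 0.76; 0 0 80 0 0 0 0.76; 0 0 95 0 0 0 0.76; 0 0 95 0 0 0 0.76; 0 0 95 0 0 0 0.76'
```

```text
clock: 35.95
eef_pos: [450.9, 40.4, 228.4]
tool_rot: [-3.142, 0.0, -0.0]
force: [0.8, -0.1, -0.3]
width: 75.0
clock: 36.95
eef_pos: [397.4, 349.3, 228.2]
tool_rot: [3.14, 0.001, 0.0]
force: [-0.3, -0.6, -0.1]
width: 74.8
clock: 37.7
eef_pos: [398.5, 350.0, 134.7]
tool_rot: [-3.14, -0.001, -0.001]
force: [-0.0, -0.3, 0.5]
width: 75.5
```

```bash
python3 -m jog '0 0.5 20 0 0 0 0.76; 0 0.5 45 0 0 0 0.76; 0 0.5 58.5 0 0 0 0.76; 0 0.5 58.5 0 0 0 0.76; 0 0.5 58.5 0 0 0 0.4; 0 0.5 58.5 0 0 0 -1; 0 0.5 58.5 0 0 0 -1; 0 0.5 58.5 0 0 0 -1'; python3 -m jog '0 0 0 0 0 0 -1; 0 0 0 0 0 0 -1'; python3 -m jog '0 0 -8 0 0 0 -1; 0 0 -25 0 0 0 -1; 0 0 -55 0 0 0 -1; 0 0 -85 0 0 0 -1; 0 0 -105 0 0 0 -1; 0 0 -110 0 0 0 -1; 0 0 -110 0 0 0 -1'; python3 snap.py 14 side
```

```text
clock: 38.7
eef_pos: [398.4, 349.7, 76.5]
tool_rot: [-3.14, -0.002, -0.0]
force: [-0.8, -0.6, 6.1]
width: 52.9
clock: 38.95
eef_pos: [398.4, 349.7, 76.5]
tool_rot: [-3.14, -0.002, -0.0]
force: [0.2, -1.3, 6.7]
width: 52.9
clock: 39.83
eef_pos: [397.5, 349.1, 185.2]
tool_rot: [3.142, 0.0, -0.0]
force: [-0.7, 0.5, -2.2]
width: 52.7
```

View pics/side_14.png

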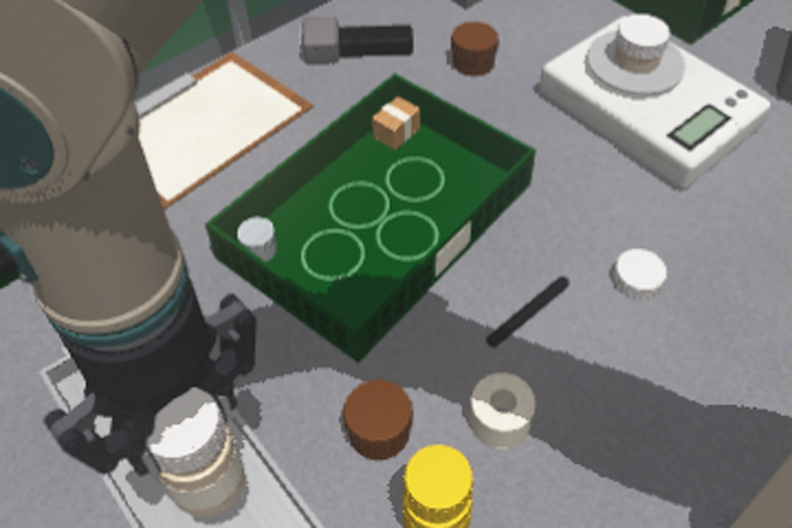

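The round jar is held upright at (205,460). Carrying it to its place at (540,16).

```bash
python3 -m jog '2 15 0 0 0 0 -1; 10 55 0 0 0 0 -1; 25 100 0 0 0 0 -1; 45 145 0 0 0 0 -1; 68 190 0 0 0 0 -1; 92 235 0 0 0 0 -1; 115 280 0 0 0 0 -1; 135 320 0 0 0 0 -1'; python3 -m jog '7 13 0 0 0 0 -1; 7 13 0 0 0 0 -1; 7 13 20 0 0 0 -1; 7 13 50 0 0 0 -1; 7 13 80 0 0 0 -1; 7 13 100 0 0 0 -1; 7 13 107 0 0 0 -1; 7 13 107 0 0 0 -1'; python3 -m jog '0 0 1 0 0 0 -1; 0 0 1 0 0 0 -1; 0 0 1.5 0 0 0 -1'
```

```text
clock: 40.88
eef_pos: [532.3, 25.9, 184.5]
tool_rot: [3.141, 0.002, -0.002]
force: [1.1, -0.5, -2.2]
width: 52.6
clock: 41.88
eef_pos: [539.1, 17.4, 78.2]
tool_rot: [-3.141, 0.001, 0.002]
force: [0.8, 0.1, -1.7]
width: 52.7
clock: 42.25
eef_pos: [539.9, 16.2, 77.2]
tool_rot: [-3.142, -0.001, -0.0]
force: [-0.6, 0.1, -2.4]
width: 52.4
```

```bash
python3 -m jog '0 0 0.7 0 0 0 -1; 0 0 0.7 0 0 0 -1'; python3 -m jog '0 0 0.5 0 0 0 -1; 0 0 0.5 0 0 0 -1'
```

```text
clock: 42.5
eef_pos: [540.0, 16.2, 76.6]
tool_rot: [-3.142, -0.001, -0.0]
force: [-0.4, -1.5, 4.5]
width: 52.7
clock: 42.75
eef_pos: [540.1, 16.2, 76.5]
tool_rot: [-3.142, -0.001, -0.0]
force: [-1.3, 0.3, 9.1]
width: 52.5
```

```bash
python3 -m jog '0 0 0 0 0 0 0.4; 0 0 0 0 0 0 0.7; 0 0 0 0 0 0 0.8; 0 0 0 0 0 0 0.8; 0 0 -30 0 0 0 0.8; 0 0 -80 0 0 0 0.7; 0 0 -130 0 0 0 0.5; 0 0 -155 0 0 0 0.3'; python3 -m jog '-4 -30 0 0 0 0 0.3; -12 -80 0 0 0 0 0.3; -20 -130 0 0 0 0 0.3; -28 -180 0 0 0 0 0.3; -36 -230 0 0 0 0 0.3; -44 -280 0 0 0 0 0.3; -52 -320 0 0 0 0 0.3; -53.5 -330 0 0 0 0 0.3'; python3 -m jog '0 0 0 0 0 0 0.3; 0 0 40 0 0 0 0.3; 0 0 70 0 0 0 0.3; 0 0 80 0 0 0 0.3; 0 0 80 0 0 0 0.3; 0 0 80 0 0 0 0.3'; python3 snap.py 15 side
```

```text
clock: 43.75
eef_pos: [540.7, 16.3, 233.3]
tool_rot: [-3.141, -0.004, -0.0]
force: [-0.4, 0.1, -1.0]
width: 55.2
clock: 44.75
eef_pos: [484.4, 349.9, 230.2]
tool_rot: [-3.14, 0.001, 0.005]
force: [0.2, -0.7, -0.3]
width: 55.7
clock: 45.5
eef_pos: [487.2, 346.3, 151.8]
tool_rot: [-3.14, -0.002, -0.001]
force: [1.3, 0.3, 0.5]
width: 55.4
```

View pics/side_15.png

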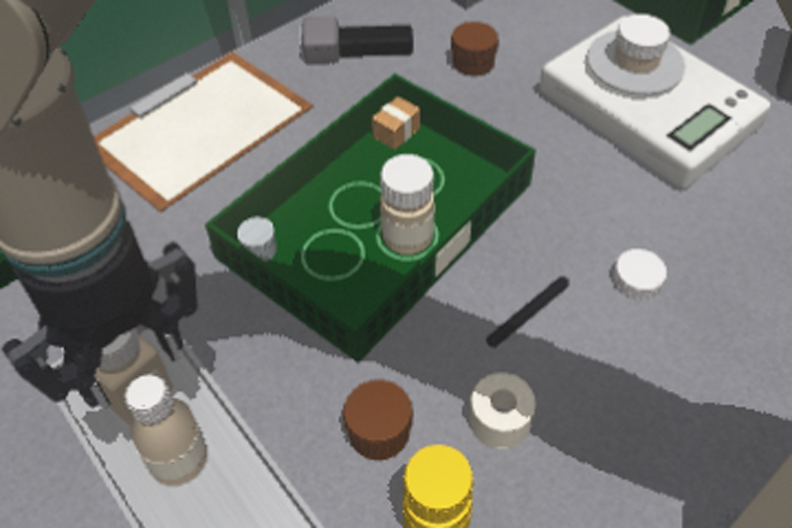

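The round jar stands on its ring at (407,205). The jaws are above the bottle cap at (148,390). Grip the bottle.

```bash
python3 -m jog '0 0 20 0 0 0 0.3; 0 0 42 0 0 0 0.3; 0 0 54.5 0 0 0 0.3; 0 0 54.5 0 0 0 0.3; 0 0 54.5 0 0 0 0; 0 0 54.5 0 0 0 -1; 0 0 54.5 0 0 0 -1; 0 0 54.5 0 0 0 -1'; python3 -m jog '0 0 0 0 0 0 -1; 0 0 0 0 0 0 -1'; python3 -m jog '0 0 -8 0 0 0 -1; 0 0 -25 0 0 0 -1; 0 0 -55 0 0 0 -1; 0 0 -85 0 0 0 -1; 0 0 -115 0 0 0 -1; 0 0 -130 0 0 0 -1; 0 0 -130 0 0 0 -1'; python3 snap.py 16 side
```

```text
clock: 46.55
eef_pos: [486.9, 346.6, 97.1]
tool_rot: [-3.141, -0.002, -0.0]
force: [-1.1, -0.9, 5.2]
width: 30.1
clock: 46.8
eef_pos: [486.8, 346.6, 97.1]
tool_rot: [-3.141, -0.002, -0.0]
force: [-1.0, -1.2, 5.9]
width: 31.0
clock: 47.68
eef_pos: [486.6, 346.6, 227.2]
tool_rot: [-3.14, -0.002, -0.0]
force: [-0.1, 0.4, -2.0]
width: 30.5
```

View pics/side_16.png

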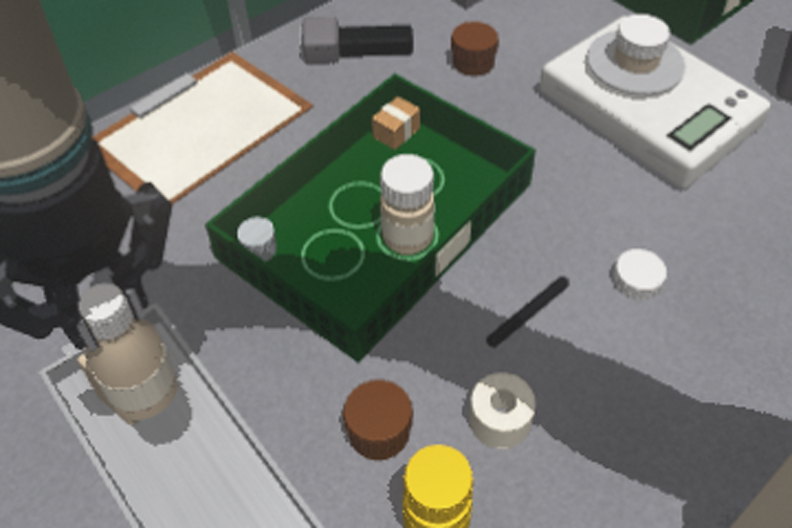

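```bash
python3 -m jog '10 15 0 0 0 0 -1; 25 55 0 0 0 0 -1; 42 105 0 0 0 0 -1; 58 155 0 0 0 0 -1; 74 205 0 0 0 0 -1; 90 255 0 0 0 0 -1; 103 305 0 0 0 0 -1; 110 350 0 0 0 0 -1'; python3 -m jog '0.5 30 0 0 0 0 -1; 0.5 44 0 0 0 0 -1; 0.5 44 0 0 0 0 -1; 0.5 44 15 0 0 0 -1; 0.5 44 45 0 0 0 -1; 0.5 44 75 0 0 0 -1; 0.5 44 95 0 0 0 -1; 0.5 44 95 0 0 0 -1'; python3 snap.py 17 side
```

```text
clock: 48.72
eef_pos: [595.9, -8.0, 224.7]
tool_rot: [3.14, 0.002, -0.003]
force: [-0.1, -0.2, -1.8]
width: 30.4
clock: 49.72
eef_pos: [594.8, -45.6, 128.6]
tool_rot: [-3.14, 0.005, 0.003]
force: [0.6, -0.1, -2.3]
width: 30.7
```

View pics/side_17.png

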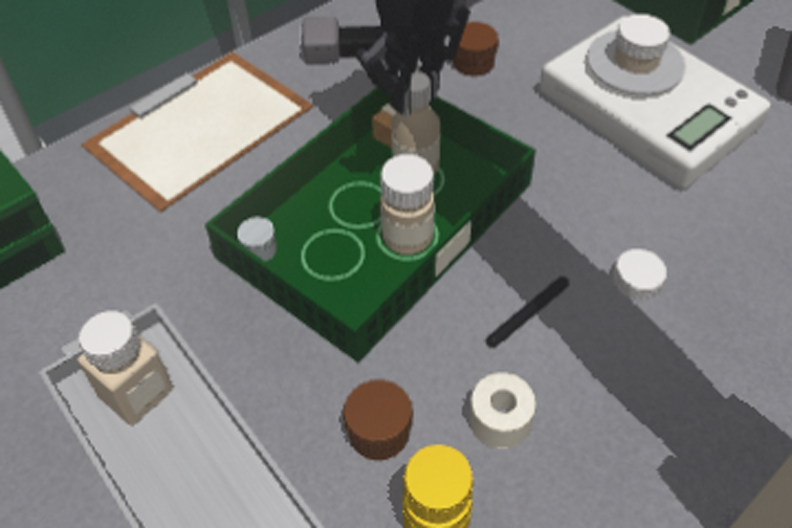

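The bottle is over its place at (415,140). Continue down.

```bash
python3 -m jog '0 0 12 0 0 0 -1; 0 0 22 0 0 0 -1; 0 0 28 0 0 0 -1; 0 0 31 0 0 0 -1; 0 0 32 0 0 0 -1; 0 0 32 0 0 0 -1'; python3 -m jog '0 0 0.7 0 0 0 -1; 0 0 0.7 0 0 0 -1'
```

```text
clock: 50.52
eef_pos: [596.8, -47.8, 99.2]
tool_rot: [-3.142, -0.0, -0.0]
force: [1.4, -0.0, -2.1]
width: 30.6
clock: 50.78
eef_pos: [596.7, -47.8, 98.5]
tool_rot: [-3.142, -0.0, -0.0]
force: [-0.2, 0.1, -2.1]
width: 30.9
```

```bash
python3 -m jog '0 0 0.7 0 0 0 -1; 0 0 0.7 0 0 0 -1'; python3 -m jog '0 0 0.6 0 0 0 -1; 0 0 0.6 0 0 0 -1'
```

```text
clock: 51.02
eef_pos: [596.6, -47.8, 97.6]
tool_rot: [3.142, 0.0, -0.0]
force: [-0.3, 0.6, -2.5]
width: 30.6
clock: 51.28
eef_pos: [596.7, -47.8, 97.2]
tool_rot: [3.142, -0.0, -0.0]
force: [-0.7, -0.0, -0.3]
width: 30.5
```

```bash
python3 -m jog '0 0 0.4 0 0 0 -1; 0 0 0.4 0 0 0 -0.1; 0 0 0.4 0 0 0 0.2; 0 0 0.4 0 0 0 0.2; 0 0 0.4 0 0 0 0.2; 0 0 -30 0 0 0 0.2; 0 0 -80 0 0 0 0.3; 0 0 -125 0 0 0 0.5'; python3 -m jog '0 -20 -8 0 0 0 0.55; -4 -70 -8 0 0 0 0.55; -8 -125 -8 0 0 0 0.55; -12 -180 -8 0 0 0 0.55; -16 -235 -8 0 0 0 0.55; -20 -290 -8 0 0 0 0.55; -24 -340 -8 0 0 0 0.55; -26 -375 -8 0 0 0 0.55'; python3 -m jog '0 -14 0 0 0 0 0.55; 0 -14 10 0 0 0 0.55; 0 -14 50 0 0 0 0.55; 0 -14 85 0 0 0 0.55; 0 -14 99 0 0 0 0.55; 0 -14 99 0 0 0 0.55'; python3 snap.py 18 side
```

```text
clock: 52.28
eef_pos: [596.6, -47.8, 223.5]
tool_rot: [-3.142, -0.0, -0.0]
force: [1.0, -0.7, 0.6]
width: 64.1
clock: 53.28
eef_pos: [568.3, 331.2, 228.6]
tool_rot: [-3.141, 0.003, 0.004]
force: [-0.2, -0.3, 0.7]
width: 66.2
clock: 54.02
eef_pos: [570.7, 339.4, 130.2]
tool_rot: [3.14, 0.001, -0.002]
force: [-0.4, 1.3, -0.4]
width: 65.9
```

View pics/side_18.png

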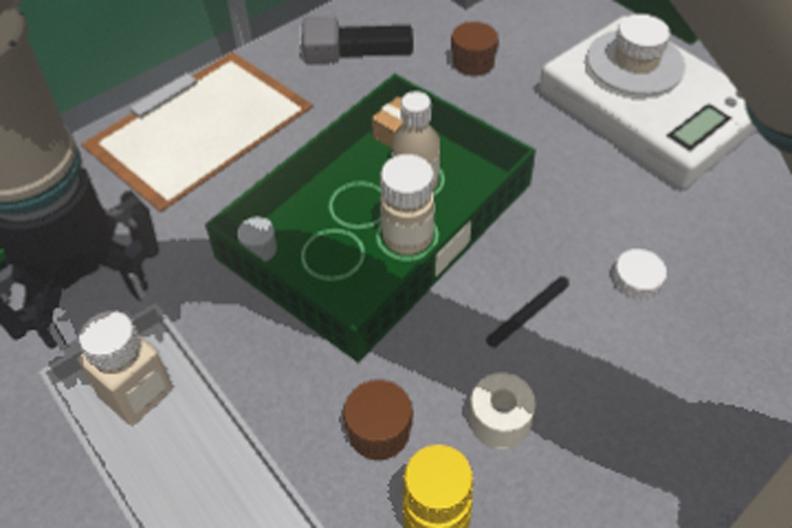

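The bottle is back on its place at (415,145). Now the square jar.

```bash
python3 -m jog '0 0 15 0 0 0 0.55; 0 0 35 0 0 0 0.55; 0 0 48 0 0 0 0.55; 0 0 48 0 0 0 0.55; 0 0 48 0 0 0 0.2; 0 0 48 0 0 0 -1; 0 0 48 0 0 0 -1; 0 0 48 0 0 0 -1'; python3 -m jog '0 0 0 0 0 0 -1; 0 0 0 0 0 0 -1'; python3 -m jog '0 0 -8 0 0 0 -1; 0 0 -25 0 0 0 -1; 0 0 -55 0 0 0 -1; 0 0 -85 0 0 0 -1; 0 0 -97 0 0 0 -1; 0 0 -100 0 0 0 -1; 0 0 -100 0 0 0 -1'; python3 snap.py 19 side
```

```text
clock: 55.08
eef_pos: [571.4, 341.3, 83.8]
tool_rot: [-3.141, -0.001, -0.0]
force: [0.3, -0.8, 4.3]
width: 44.8
clock: 55.32
eef_pos: [571.4, 341.3, 83.8]
tool_rot: [-3.141, -0.001, -0.0]
force: [-0.1, -1.3, 6.0]
width: 44.1
clock: 56.2
eef_pos: [570.1, 340.9, 182.1]
tool_rot: [3.141, 0.001, -0.0]
force: [-0.1, 0.4, -2.2]
width: 44.5
```

View pics/side_19.png

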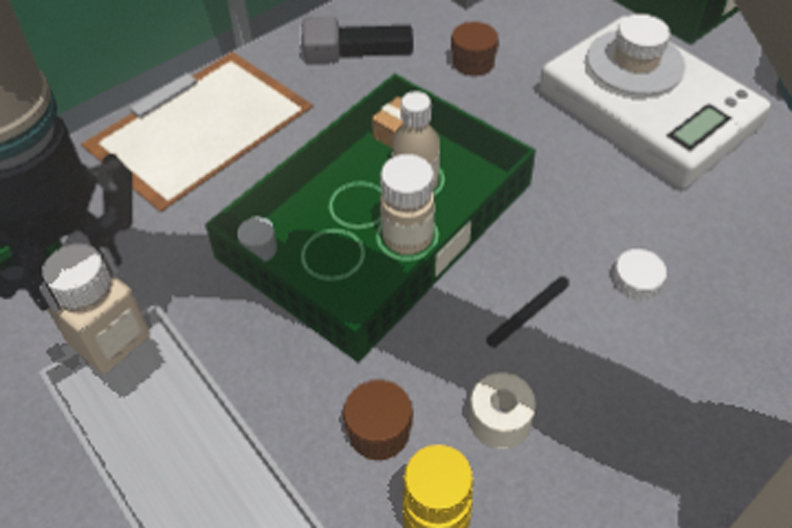

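```bash
python3 -m jog '0 15 0 0 0 0 -1; 1 50 0 0 0 0 -1; 2 90 0 0 0 0 -1; 3 130 0 0 0 0 -1; 4 170 0 0 0 0 -1; 4.5 210 0 0 0 0 -1; 4.5 238 0 0 0 0 -1; 4.5 246 0 0 0 0 -1'; python3 -m jog '0 0 0 0 0 0 -1; 0 0 0 0 0 0 -1; 0 0 25 0 0 0 -1; 0 0 55 0 0 0 -1; 0 0 80 0 0 0 -1; 0 0 92 0 0 0 -1; 0 0 96 0 0 0 -1; 0 0 96 0 0 0 -1'; python3 -m jog '0 0 0.7 0 0 0 -1; 0 0 0.7 0 0 0 -1'
```

```text
clock: 57.25
eef_pos: [574.7, 91.4, 182.6]
tool_rot: [3.14, 0.001, -0.005]
force: [-0.3, 0.3, -2.7]
width: 44.7
clock: 58.25
eef_pos: [575.6, 95.7, 87.5]
tool_rot: [-3.141, -0.001, 0.0]
force: [-0.3, -0.4, -3.4]
width: 44.3
clock: 58.5
eef_pos: [575.6, 95.3, 87.0]
tool_rot: [-3.141, -0.001, -0.0]
force: [0.4, 0.3, -2.3]
width: 44.9
```

```bash
python3 -m jog '0 0 1 0 0 0 -1; 0 0 2 0 0 0 -1; 0 0 2 0 0 0 -1'; python3 -m jog '0 0 0.7 0 0 0 -1; 0 0 0.7 0 0 0 -1'; python3 -m jog '0 0 0.7 0 0 0 -1; 0 0 0.7 0 0 0 -1'
```

```text
clock: 58.88
eef_pos: [575.1, 95.2, 84.2]
tool_rot: [3.142, 0.0, -0.0]
force: [-0.0, 0.5, -3.9]
width: 44.7
clock: 59.12
eef_pos: [575.2, 95.2, 83.7]
tool_rot: [-3.142, -0.0, -0.0]
force: [-0.1, 0.2, -1.2]
width: 44.5
clock: 59.38
eef_pos: [575.4, 95.2, 83.7]
tool_rot: [-3.142, -0.001, -0.0]
force: [-1.4, -0.4, 4.8]
width: 44.3
```

Landed. Release, rise and back the arm away toward the robot's right front for a clear view.

```bash
python3 -m jog '0 0 0 0 0 0 0.2; 0 0 0 0 0 0 0.4; 0 0 0 0 0 0 0.5; 0 0 0 0 0 0 0.5; 0 0 -30 0 0 0 0.5; 0 0 -80 0 0 0 0.5; 0 0 -130 0 0 0 0.5; 0 0 -160 0 0 0 0.5'; python3 -m jog '-5 -40 0 0 0 0 0.5; -10 -90 0 0 0 0 0.5; -15 -140 0 0 0 0 0.5; -20 -190 0 0 0 0 0.5; -25 -240 0 0 0 0 0.5; -30 -290 0 0 0 0 0.5; -30 -310 0 0 0 0 0.5; -30 -310 0 0 0 0 0.5'; python3 snap.py 20 side top
python3 - <<'E'
from caps import *
caps(("side","top"),dict(sq=((574.9,94.6),115,34),rd=((539.5,16.5),109,36),bt=((597,-47),131,28),squat=((520,-354),114,45)))
from cell import ctrl; s=ctrl.read_state(); print(s["clock"],s["eef_pos"],s["force"],np.abs(s["qd"]).max())
E
```

```text
clock: 60.38
eef_pos: [576.0, 95.4, 245.7]
tool_rot: [-3.141, -0.003, -0.0]
force: [0.4, -0.1, -0.1]
width: 64.0
clock: 61.38
eef_pos: [544.6, 406.2, 242.4]
tool_rot: [3.141, 0.001, 0.002]
force: [0.5, -0.8, -1.0]
width: 64.1
side sq 280 z 114.8 [575.6  95.7] 24.1
side rd 353 z 108.6 [539.3  16.7] 28.1
side bt 115 z 130.7 [596.7 -46. ] 17.0
side squat 292 z 114.2 [ 520.  -352.9] 32.5
top sq 232 z 115.4 [574.3  94.3] 23.7
top rd 320 z 109.5 [538.6  14.7] 27.5
top bt 119 z 131.3 [595.3 -47.7] 16.6
top squat 438 z 115.0 [ 519.5 -354.3] 31.5
61.475 [546.1153801  402.72131004 242.69629398] [ 0.41041175 -0.60851688 -0.3759267 ] 0.0179241753487602
```

View pics/side_20.png

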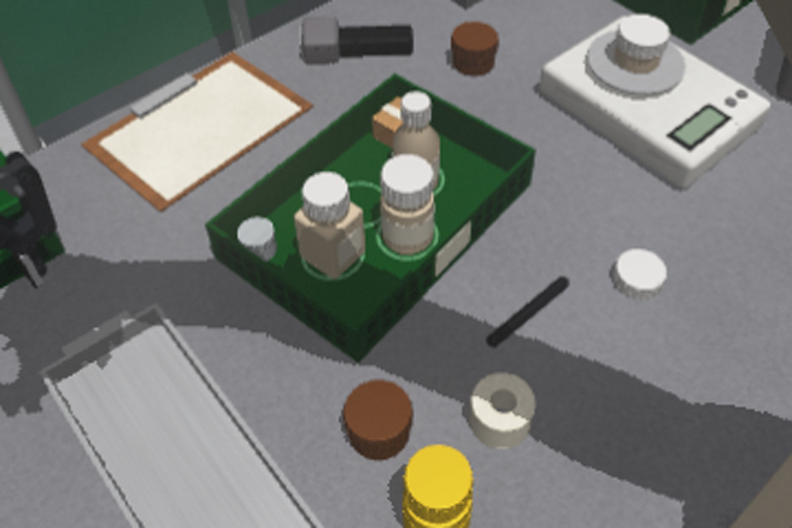

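View pics/top_20.png

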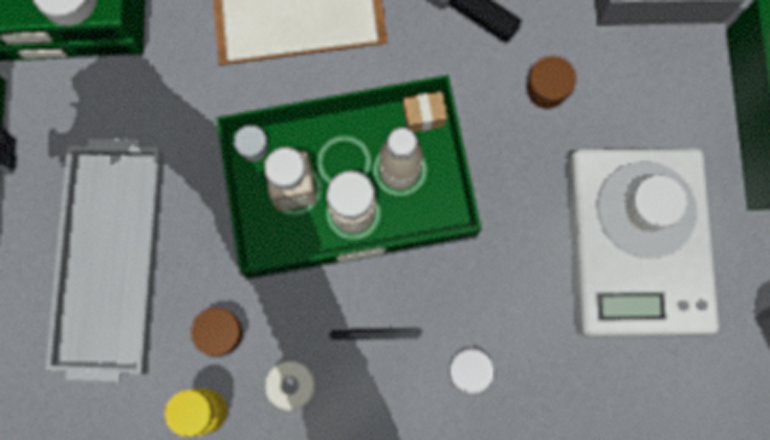

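The pictures show all three tall containers back on their rings, within about 2 mm. The squat jar is centred on the pan, the carton and tin are unmoved, and the arm is clear. Handing in.

```bash
python3 -c "
from cell import ctrl
print(ctrl.finish_job())"
```

```text
the job is handed in; nothing more can be done
None
```

I finished the job and handed it in after about 61 s of the 141 s allowed; the hand-in reports no verdict.

**What I did:** I moved the square jar, the bottle and the round jar by their caps into the steel tray. Then I set the squat jar on the balance's pan, with about 5 N on the wrist at touchdown. Last, I put the three tall containers back in the crate, each on its own starting place.

**Final checks (both cameras, calibration good to about 2 mm):**
- **Tall containers:** they stand upright, within about 2 mm of where they started.
- **Squat jar:** it stands within about 2 mm of the pan's centre, with its top at the expected height.
- **Carton and tin:** they looked unmoved in the pictures; I did not measure them again.
- **Arm:** it was well clear of everything, with the force reading at noise level.

No check failed. The two cameras differed by up to about 4 mm on cap positions before I averaged them, which is small against the 15 mm allowance.

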